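# Take the empty jam caddy out of the buffet rack

## Task

On the breakfast counter a dark wooden rack holds two interlocking jam caddies; one has run out of jars. Lift the empty caddy straight up out of its grooves, then set it down gently, without dropping it, so that it stands upright and flat inside the steel service tray, ready for refilling. Leave the caddy with the jars seated in the rack.

Things in the scene. Friction and masses are not known exactly. Their poses are not given: they have to be found in the camera images.
- empty_caddy: Empty jam caddy: light-wood block 140 (x) by 70 (y) by 40 mm tall, 0.17-0.35 kg, loose in one bay of the rack. Origin: centre of its underside, z up. Two empty wells at x = -38 and +38 mm. Grip board over the origin: 14 mm thick in x, 50 mm long in y, 40 to 86 mm above the origin. T-shaped tongues out to y = -57 and +57 mm lock it in the rack, 2.5 mm play: it comes out only straight up.
- full_caddy: Full jam caddy, in the rack's other bay: same block, grip board and frame, but two closed amber-glass jam jars with brass lids stand in its wells (tops 70 mm above its origin). Loose, about 0.5 kg. To be left where it is.
- rack: Rack, dark wood, fixed: base board 160 (x) by 268 mm (y), 10 mm thick, and three grooved uprights, tops 50 mm above the counter. Origin: centre of its underside, z up. Bays centred at y = -64.5 and +64.5 mm, x = 0. A seated caddy has the rack's yaw, its underside 10 mm above the rack's origin, and must rise 40 mm to clear the uprights.
- tray: Service tray, steel, fixed to the counter to the left or right of the rack: 240 (x) by 220 mm (y) outside, rim 18 mm high and 6 mm thick, flat inner floor 6 mm above the counter. Origin: centre of its underside, z up.
Things that resemble listed ones, but are neither listed nor needed, are in the scene too. Leave any green look-alike of the full_caddy alone. Leave any purple look-alike of the empty_caddy alone.

How it is judged:
On the way:
1. the empty caddy has risen clear of the rack's uprights, straight above its bay (z of empty_caddy in the frame of rack above 0.046 m and x of empty_caddy in the frame of rack between -0.02 and 0.02 m and (y of empty_caddy in the frame of rack between -0.0845 and -0.0445 m or y of empty_caddy in the frame of rack between 0.0445 and 0.0845 m)).
At the end, for the whole second after the job is handed in: The empty caddy is at rest flat on the tray's floor (tilt under 0.1 rad, underside under 14 mm above the tray's, centre within 85 mm of the tray's in x and 75 mm in y); the full caddy is still seated in the rack, moved under 12 mm, tilted under 0.12 rad (x of empty_caddy in the frame of tray between -0.085 and 0.085 m and y of empty_caddy in the frame of tray between -0.075 and 0.075 m and z of empty_caddy in the frame of tray between 0 and 0.014 m and angle between empty_caddy's own z axis and vertical below 0.1 rad and linear speed of empty_caddy below 0.02 m/s and angular speed of empty_caddy below 0.1 rad/s and z of full_caddy in the frame of rack between -0.005 and 0.018 m and distance of full_caddy from where it was at the start of the episode below 0.012 m and angle between full_caddy's own z axis and vertical below 0.12 rad); the robot touches nothing.
It fails at once if the empty caddy is let go while more than 25 mm above the tray's floor (dropped) (x of empty_caddy in the frame of tray between -0.085 and 0.085 m and y of empty_caddy in the frame of tray between -0.075 and 0.075 m and z of empty_caddy in the frame of tray above 0.031 m and contact force between the fingers and empty_caddy below 0.02 N).
It fails at once if the full caddy is pulled up out of its seat by more than 20 mm (z of full_caddy in the frame of rack above 0.03 m).
It also fails if it takes over 43 s, if anything falls off the work surface, if the arm or the gripper's body presses on something with over 40 N, if the wrist force passes 120 N, or if a joint passes its speed limit or range.

## Robot

A 6-joint arm with a two-finger parallel gripper is mounted at the origin on the work surface. World frame = base frame: x ahead of the robot, y to its left, z up, the work surface at z = 0. Lengths are in m, angles in rad, forces in N, time in s.
With the tool pointing down it reaches from about 0.375 to 0.975 m from the base axis. Payload 3.8 kg.
Tool frame: the origin (TCP) lies at the very end of the fingers, on their centre line; the grasp point (between the pads) lies 19 mm behind it; z points along the fingers, y is the direction in which the jaws open and shut (so a half turn about z gives the same grasp; the last joint's range is limited). The gripper opens to 88 mm and grips with 3 to 60 N. Pads are 18 mm wide; open, the fingers measure 123 mm over their backs; the gripper's body (75 mm by 187 mm) begins 45 mm behind the grasp point.
Start: joints at [1.166, 0.264, 1.604, -0, 1.274, -0.037], TCP at [0.243, 0.63, 0.239] pointing down, gripper open.
Joint ranges: [-2.63, 2.63], [-0.94, 2.18], [0.31, 2.57], [-1.31, 4.45], [0, 2.66], [-2.55, 2.55]. Speed limits (rad/s): [2.57, 2.57, 3.14, 3.14, 3.14, 3.14].

## Interface

Orientations are given as [roll, pitch, yaw] about the fixed x, y, z axes, in that order (R = Rz(yaw) Ry(pitch) Rx(roll)).
In Python, from cell import bot gives the robot as it stands.
- The arm moves only by the tool drive_tool, never from a script. Its argument "deltas" is a list of rows, each an object with "linear": the shift along the tool's x, y, z in mm, a list of three; "twist": the turn, a rotation vector about the tool's x, y, z in degrees, a list of three; "gripper": the finger opening in mm, from 0 to 88.1. A call has 1 to 8 rows; each row shifts and turns the pose as measured when the row begins, along the tool's axes as they then stand; what a row does not reach is not made up. A row lasts 1/10 s, in which the tool goes at most 50 mm and 8.59 degrees, less where a joint would pass 70% of its speed; a pose out of reach is approached as far as the arm can. A call is refused whole if a number of a shift passes 50 or a number of a turn 8.59, either way. A call with a gripper value outside its range is refused whole. The fingers move at their own pace and stop on an object; the grip force is fixed at half the most. Time passes only in rows, so rows that do not move let the fingers close. It gives the time, the measured TCP pose, the force and the opening at its end, in the units of the state.
- bot.read_state(): the state, without advancing time (a new reading comes with each control period).
- bot.get_image(name): name is "scene" or "top" or "wrist"; returns a dict with "pixels" (420x560x3 uint8, red, green, blue), "range_z" (420x560 float32, m along the optical axis (not along the pixel's ray), 0 where there is no reading), "fx", "fy", "cx", "cy" (pixels), "k1" (the pictures are not rectified: a ray, as slopes to the right and down, at radius r is drawn at 1 + k1 r^2 times it, then the intrinsics apply), "world_from_camera" (4x4, takes a point from camera to world coordinates); the wrist camera has in their place "hand_eye" (4x4, takes a point from camera to tool coordinates, whose origin is the TCP and whose axes are the flange's). Camera axes: x right, y up, looking along -z (the intrinsics and any distortion apply to the point x, -y, -z); pixel columns grow to the right and rows downward; lengths in m; the calibration is good to about 2 mm. A picture is of the moment at which its call begins: read the wrist's pose just before it.
- bot.finish_job(): hands the job in, once; it reports no verdict.
The state is a dict: "time": time; "joints": joint angles; "joint_velocities": joint speeds; "effort": joint torques, N m; "ee_pos": TCP position; "orientation": TCP orientation; "force": force on the tool from outside, world axes, zero at the start; "wrist_torque": the same for the moment, N m; "gripper_width": finger opening in m.
Only numpy, scipy, OpenCV 4.12 (cv2) and the standard library are available. Lean on these libraries where they do the work, as an engineer would, in place of code of your own. Each camera call takes 0.05 s, during which the arm holds its last target.

## Working session

There is one attempt and no reset: what is moved stays moved. The work goes in short steps, Python scripts to look and compute and a tool call to move; the robot and the scene stay as the last step left them, time stands still between calls to the robot, and variables do not carry over. Pictures are saved under pics/ and viewed, and the job is handed in when it is done.

Besides the shell and the picture viewer there is one more tool, called after "Call:" as name(argument=value, ...), one argument or row to a line, values as JSON. drive_tool: Moves the arm, as the interface text tells. Its arguments: {"type":"object","properties":{"deltas":{"type":"array","items":{"type":"object","properties":{"linear":{"type":"array","items":{"type":"number"}},"twist":{"type":"array","items":{"type":"number"}},"gripper":{"type":"number"}}}}},"required":["deltas"]}

```bash
ls; mkdir -p pics
python3 - <<'E'
from cell import bot
import cv2
print(bot.read_state())
for n in ["scene","top","wrist"]:
    im=bot.get_image(n)
    cv2.imwrite(f"pics/{n}0.png",im["pixels"][:,:,::-1])
    print(n,im["fx"],im["fy"],im["cx"],im["cy"],im["k1"],im.get("world_from_camera",im.get("hand_eye")))
E
```

```text
pics
{'time': 0.0, 'joints': array([ 1.16611129e+00,  2.64724697e-01,  1.60533357e+00,  6.58682057e-06,
        1.27366574e+00, -3.69070576e-02]), 'joint_velocities': array([ 2.10188923e-03,  9.96365437e-04,  5.69634395e-04, -6.90748061e-04,
       -8.85918735e-04,  5.62549956e-06]), 'effort': array([-1.40452321e-03, -5.02110708e+01, -3.56870484e+01,  7.27853528e-02,
        2.94973282e-02, -1.73020708e-04]), 'ee_pos': array([0.24242705, 0.62923316, 0.23742899]), 'orientation': array([-3.13946299e+00, -8.49337954e-05,  2.77381265e+00]), 'force': array([-0.26370546, -0.22548441,  0.01301299]), 'wrist_torque': array([ 0.05345663,  0.00635482, -0.04190301]), 'gripper_width': 0.08809630226010887}
scene 522.4187180108491 522.4187180108491 271.0789348813595 210.3950133947515 -0.11608385224953496 [[ 0.31255043 -0.59267439  0.74232695  1.42970877]
 [ 0.94979087  0.20689627 -0.23471521 -0.25639793]
 [-0.01447499  0.7784157   0.62758225  0.86959013]
 [ 0.          0.          0.          1.        ]]
top 436.95651473790235 436.95651473790235 277.18613089044305 211.86811486159468 -0.010489254592732783 [[-0.02806194  0.98581769 -0.16545699  0.24988726]
 [-0.99960201 -0.02719655  0.00749399  0.046594  ]
 [ 0.00288785  0.16560144  0.98618853  1.14435591]
 [ 0.          0.          0.          1.        ]]
wrist 292.2691835843133 292.2691835843133 280.5018555862375 209.28631913352802 -0.03806263082717345 [[ 5.09480895e-04  9.58233544e-01  2.85986390e-01  7.36170110e-02]
 [ 9.99998924e-01 -9.47145340e-05 -1.46413157e-03 -4.82726576e-04]
 [-1.37589292e-03  2.85986829e-01 -9.58232561e-01 -1.45126217e-01]
 [ 0.00000000e+00  0.00000000e+00  0.00000000e+00  1.00000000e+00]]
```

View pics/scene0.png

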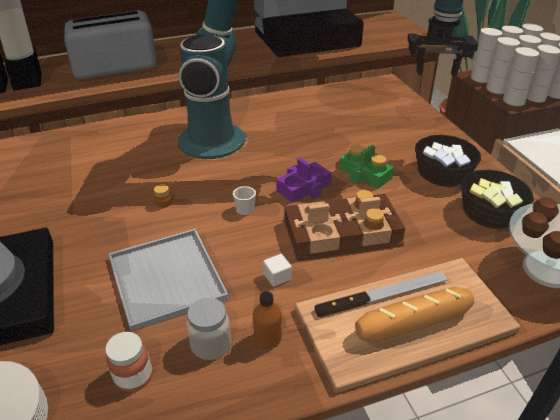

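View pics/top0.png

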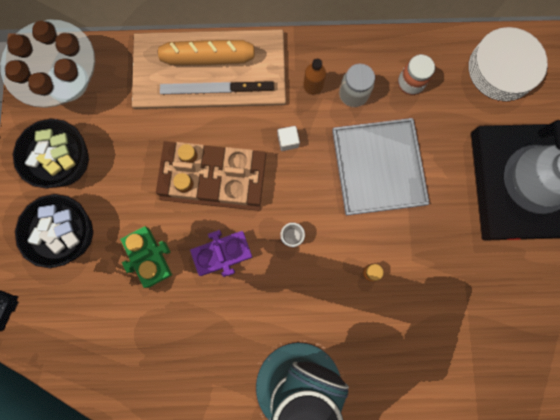

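View pics/wrist0.png

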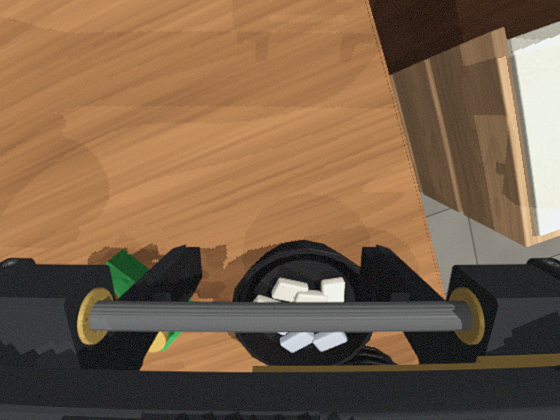

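Candidates in the top view: the empty caddy is at about (236,175), light wood with open wells. The full caddy with brass lids is at (183,168), the purple look-alike at (222,254) and the green one at (147,257). By the description I choose (236,175), and I'll check it in a close crop.

```bash
cat > h.py <<'E'
import numpy as np, cv2
def und(im,u,v):
    K=np.array([[im["fx"],0,im["cx"]],[0,im["fy"],im["cy"]],[0,0,1]])
    p=np.array([u,v],float).T.reshape(-1,1,2)
    return cv2.undistortPoints(p,K,np.array([im["k1"],0,0,0.]),None,None).reshape(-1,2)
def rays(im,u,v,W):
    s=und(im,u,v); d=np.c_[s[:,0],-s[:,1],-np.ones(len(s))]
    return d@W[:3,:3].T
def plane(im,u,v,z,W=None):
    W=im["world_from_camera"] if W is None else W
    d=rays(im,np.atleast_1d(u),np.atleast_1d(v),W); o=W[:3,3]
    return o+d*((z-o[2])/d[:,2])[:,None]
def cloud(im,W=None):
    W=im["world_from_camera"] if W is None else W
    v,u=np.mgrid[0:420,0:560]; d=rays(im,u.ravel(),v.ravel(),W)
    P=W[:3,3]+d*im["range_z"].ravel()[:,None]
    P[im["range_z"].ravel()==0]=np.nan
    return P.reshape(420,560,3)
E
python3 - <<'E'
from cell import bot
from h import *
im=bot.get_image("top"); P=cloud(im); px=im["pixels"]
np.savez("top.npz",P=P,px=px)
c=cv2.resize(px[130:220,145:280],None,fx=5.5,fy=5.5,interpolation=cv2.INTER_CUBIC)
cv2.imwrite("pics/crop1.png",c[:,:,::-1])
hsv=cv2.cvtColor(px,cv2.COLOR_RGB2HSV)
z=P[...,2]
print("counter z",np.nanmedian(z[230:300,320:360]), "tray floor",np.nanmedian(z[150:185,360:400]))
zc=np.nan_to_num(z[140:212,155:275])
cv2.imwrite("pics/h1.png",cv2.resize(cv2.applyColorMap(np.clip(zc/0.1*255,0,255).astype(np.uint8),cv2.COLORMAP_JET),None,fx=6,fy=6,interpolation=cv2.INTER_NEAREST))
# tray grey
m=((hsv[...,1]<60)&(hsv[...,2]>90)).astype(np.uint8); 
m2=np.zeros_like(m); m2[110:225,325:435]=m[110:225,325:435]
m2=cv2.morphologyEx(m2,cv2.MORPH_CLOSE,np.ones((5,5)))
cs,_=cv2.findContours(m2,0,2); cc=max(cs,key=cv2.contourArea); r=cv2.minAreaRect(cc); b=cv2.boxPoints(r)
print("tray px",b); w=plane(im,b[:,0],b[:,1],0.015); print(w, w.mean(0), [np.linalg.norm(w[i]-w[i-1]) for i in range(4)])
E
```

```text
counter z 0.0008536446225837491 tray floor 0.006917783263328259
tray px [[331.51465  127.547714]
 [414.87054  114.44893 ]
 [428.953    204.06453 ]
 [345.5971   217.16331 ]]
[[ 0.66701513 -0.11572918  0.015     ]
 [ 0.6985499  -0.34526301  0.015     ]
 [ 0.44917677 -0.36228654  0.015     ]
 [ 0.4203783  -0.14058126  0.015     ]] [ 0.55878003 -0.240965    0.015     ] [np.float64(0.24788575667849172), np.float64(0.23168992413541337), np.float64(0.24995350899419852), np.float64(0.22356785310537863)]
```

View pics/crop1.png

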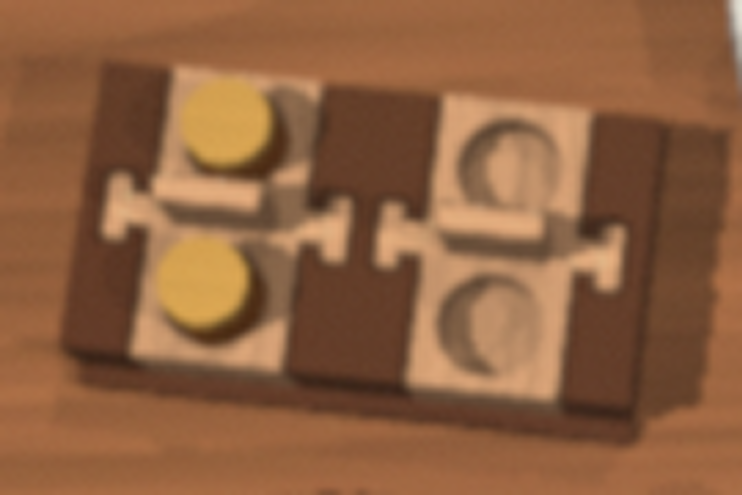

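View pics/h1.png

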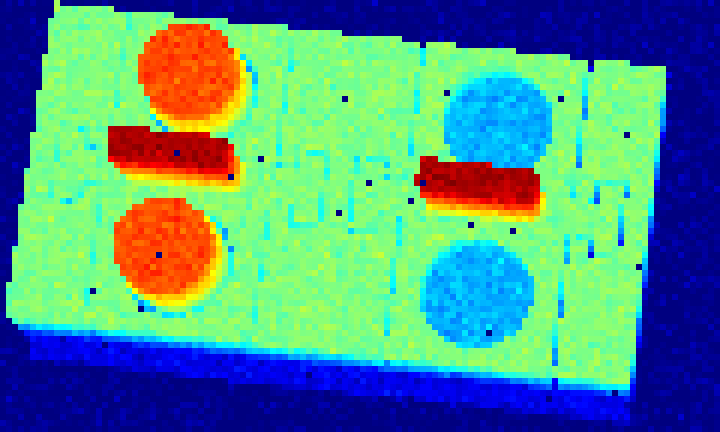

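The crop confirms it: the right-hand caddy, around (236,175), has two open wells and light wood. The left one carries the jars. Next I measure both precisely.

Run:
```python
from cell import bot
from h import *
np.set_printoptions(precision=4,suppress=True)
for cam in ["top","scene"]:
    im=bot.get_image(cam); P=cloud(im); z=P[...,2]; x=P[...,0]; y=P[...,1]
    reg=(x>0.4)&(x<0.75)&(y>-0.1)&(y<0.45)
    def rect(m):
        q=P[m][:,:2].astype(np.float32)
        # drop outliers
        r=cv2.minAreaRect((q*1000).astype(np.float32)); return np.array(r[0]),np.array(r[1]),r[2]
    m=((z>0.042)&(z<0.058)&reg).astype(np.uint8); m=cv2.morphologyEx(m,cv2.MORPH_OPEN,np.ones((3,3)))
    n,l,st,ce=cv2.connectedComponentsWithStats(m)
    for i in range(1,n):
        if st[i,4]>60: print(cam,"z50",ce[i],st[i,4],rect(l==i))
    m=((z>0.0915)&(z<0.102)&reg).astype(np.uint8); 
    n,l,st,ce=cv2.connectedComponentsWithStats(m)
    for i in range(1,n):
        if st[i,4]>20: print(cam,"board",ce[i],st[i,4],rect(l==i),P[l==i].mean(0))
    reg=(x>0.38)&(x<0.75)&(y>-0.42)&(y<-0.08)
    m=((z>0.0135)&(z<0.024)&reg).astype(np.uint8); m=cv2.morphologyEx(m,cv2.MORPH_CLOSE,np.ones((3,3)))
    n,l,st,ce=cv2.connectedComponentsWithStats(m)
    for i in range(1,n):
        if st[i,4]>60: print(cam,"rim",ce[i],st[i,4],rect(l==i))
```

```text
top z50 [288.5819 135.1538] 299 (array([637.9301,   2.4182]), array([50.363 , 49.0343]), 8.83801555633545)
top z50 [211.2938 172.5494] 3904 (array([544.2935, 206.9242]), array([269.4924, 141.891 ]), 81.9786376953125)
top board [182.5575 164.1416] 113 (array([552.8221, 270.0531]), array([49.4229, 14.9321]), 82.43775939941406) [0.5521 0.2697 0.096 ]
top board [233.9741 169.6293] 116 (array([534.8893, 142.6877]), array([49.8956, 14.8688]), 80.76487731933594) [0.5346 0.1425 0.0958]
top rim [379.0012 165.0024] 818 (array([ 559.1215, -240.7527]), array([241.3879, 221.7874]), 5.477014541625977)
scene z50 [340.7335 221.6939] 3081 (array([544.6773, 209.8309]), array([270.6964, 147.8517]), 82.22843170166016)
scene z50 [276.9889 263.9526] 359 (array([639.7929,   5.0658]), array([51.1764, 50.1441]), 9.232364654541016)
scene board [370.2079 199.8416] 101 (array([554.6596, 271.1342]), array([49.8924, 18.2773]), 87.83306884765625) [0.5558 0.2718 0.0967]
scene board [318.5872 206.5688] 109 (array([538.2648, 143.869 ]), array([46.7264, 20.0709]), 85.51190948486328) [0.5388 0.1439 0.0965]
scene rim [163.4359 277.1562] 1037 (array([ 559.0811, -237.3531]), array([247.3461, 218.3608]), 6.15839958190918)
```

Sizes match the description: rack 269 mm long, boards 50×15 mm at z=0.096 and 128 mm apart, tray 241×222 mm. The empty caddy's board is at (0.535, 0.143) with rack yaw about -7.9°. The tray centre is (0.559, -0.240) with yaw about +5.5°. I turn first: target tool yaw is 82.1°, so +76.8° about tool z.

Call:
drive_tool(
  deltas=[
    {"twist": [0,0,8.5]},
    {"twist": [0,0,8.5]},
    {"twist": [0,0,8.5]},
    {"twist": [0,0,8.5]},
    {"twist": [0,0,8.5]},
    {"twist": [0,0,8.5]},
    {"twist": [0,0,8.5]},
    {"twist": [0,0,8.5]},
  ],
)

```text
invalid input at $.deltas[0]: expected keys linear, twist, gripper
```

```bash
cat > go.py <<'E'
import sys,numpy as np
from scipy.spatial.transform import Rotation as R
from cell import bot
np.set_printoptions(precision=2,suppress=True)
t=np.array([float(a) for a in sys.argv[1:4]]); yaw=float(sys.argv[4])
s=bot.read_state(); r=R.from_euler("xyz",s["orientation"])
g=R.from_euler("xyz",[180,0,yaw],degrees=True)
print("t",s["time"],"pos",s["ee_pos"]*1000,"rpy",np.degrees(s["orientation"]),"F",s["force"],"w",s["gripper_width"]*1000)
print("lin tool mm",r.inv().apply(t-s["ee_pos"])*1000,"in goal frame",g.inv().apply(t-s["ee_pos"])*1000,"twist",np.degrees((r.inv()*g).as_rotvec()))
E
python3 go.py 0.535 0.143 0.237 82.1
```

```text
t 0.3 pos [242.64 629.65 238.24] rpy [-179.96   -0.    158.92] F [ 0.6  -0.02 -0.08] w 87.85394711558494
lin tool mm [-447.81 -348.96    1.5 ] in goal frame [-441.85  356.47    1.24] twist [-0.04  0.03 76.82]
```

Call:
drive_tool(
  deltas=[
    {"linear": [0,0,0],"twist": [0,0,8.5],"gripper": 88},
    {"linear": [0,0,0],"twist": [0,0,8.5],"gripper": 88},
    {"linear": [0,0,0],"twist": [0,0,8.5],"gripper": 80},
    {"linear": [0,0,0],"twist": [0,0,8.5],"gripper": 70},
    {"linear": [0,0,0],"twist": [0,0,8.5],"gripper": 60},
    {"linear": [0,0,0],"twist": [0,0,8.5],"gripper": 60},
    {"linear": [0,0,0],"twist": [0,0,8.5],"gripper": 60},
    {"linear": [0,0,0],"twist": [0,0,8.5],"gripper": 60},
  ],
)

```text
time: 1.1
ee_pos: [0.2423, 0.6291, 0.2372]
orientation: [-3.141, 0.002, 1.569]
force: [0.5, 0.3, 0.3]
gripper_width: 0.0599
```

```bash
python3 go.py 0.535 0.143 0.237 82.1
```

```text
t 1.1 pos [242.33 629.07 237.17] rpy [-179.94    0.14   89.91] F [0.48 0.29 0.29] w 59.93296079523544
lin tool mm [-485.61  293.44    1.01] in goal frame [-441.23  356.71    0.17] twist [-0.05  0.14  7.81]
```

Call:
drive_tool(
  deltas=[
    {"linear": [0,0,0],"twist": [0,0,7.8],"gripper": 60},
    {"linear": [-37,30,0],"twist": [0,0,0],"gripper": 60},
    {"linear": [-37,30,0],"twist": [0,0,0],"gripper": 60},
    {"linear": [-37,30,0],"twist": [0,0,0],"gripper": 60},
    {"linear": [-37,30,0],"twist": [0,0,0],"gripper": 60},
    {"linear": [-37,30,0],"twist": [0,0,0],"gripper": 60},
    {"linear": [-37,30,0],"twist": [0,0,0],"gripper": 60},
    {"linear": [-37,30,0],"twist": [0,0,0],"gripper": 60},
  ],
)

```text
time: 1.9
ee_pos: [0.4146, 0.3384, 0.2363]
orientation: [-3.141, -0.0, 1.434]
force: [0.6, 0.7, 0.0]
gripper_width: 0.0599
```

```bash
python3 go.py 0.535 0.143 0.237 82.1
```

```text
t 1.9 pos [414.59 338.4  236.3 ] rpy [-179.99   -0.01   82.18] F [0.62 0.74 0.01] w 59.93998576940525
lin tool mm [-177.2   145.87   -0.75] in goal frame [-176.99  146.12   -0.7 ] twist [-0.01 -0.01  0.08]
```

Call:
drive_tool(
  deltas=[
    {"linear": [-36,30,0],"twist": [0,0,0],"gripper": 60},
    {"linear": [-36,30,0],"twist": [0,0,0],"gripper": 60},
    {"linear": [-36,30,0],"twist": [0,0,0],"gripper": 60},
    {"linear": [-36,30,0],"twist": [0,0,0],"gripper": 60},
    {"linear": [-33,26,0],"twist": [0,0,0],"gripper": 60},
    {"linear": [0,0,0],"twist": [0,0,0],"gripper": 60},
  ],
)

```text
time: 2.5
ee_pos: [0.5411, 0.1296, 0.238]
orientation: [3.137, -0.001, 1.429]
force: [-0.1, 0.6, 0.3]
gripper_width: 0.0601
```

```bash
python3 go.py 0.535 0.143 0.237 82.1
python3 - <<'E'
from cell import bot
from h import *
from scipy.spatial.transform import Rotation as R
s=bot.read_state(); im=bot.get_image("wrist")
cv2.imwrite("pics/wrist1.png",im["pixels"][:,:,::-1])
T=np.eye(4); T[:3,:3]=R.from_euler("xyz",s["orientation"]).as_matrix(); T[:3,3]=s["ee_pos"]
W=T@im["hand_eye"]; P=cloud(im,W); z=P[...,2]
m=((z>0.091)&(z<0.102)&(abs(P[...,0]-.535)<.05)&(abs(P[...,1]-.143)<.06)).astype(np.uint8)
n,l,st,ce=cv2.connectedComponentsWithStats(m)
for i in range(1,n):
    if st[i,4]>40: print(ce[i],st[i,4],cv2.minAreaRect((P[l==i][:,:2]*1000).astype(np.float32)),P[l==i].mean(0))
E
```

```text
t 2.5 pos [541.1  129.61 237.98] rpy [179.72  -0.04  81.88] F [-0.15  0.63  0.3 ] w 60.13775165092651
lin tool mm [12.4  -7.94  0.95] in goal frame [12.43 -7.88  0.98] twist [ 0.28 -0.04 -0.22]
[271.59214502 181.9244713 ] 662 ((535.084716796875, 146.0306396484375), (49.31004333496094, 13.339418411254883), 81.7481689453125) [0.53543671 0.14674926 0.09476136]
```

View pics/wrist1.png

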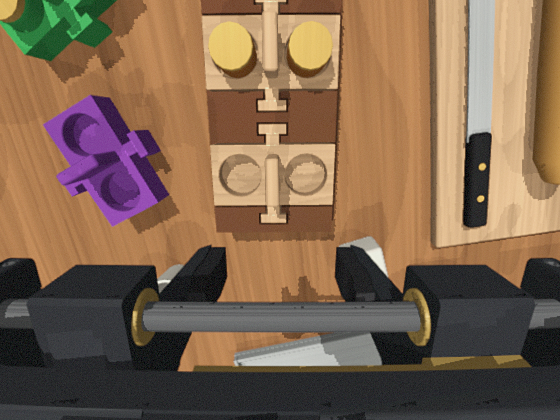

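Call:
drive_tool(
  deltas=[
    {"linear": [13,-8,20],"twist": [0,0,0],"gripper": 60},
    {"linear": [0,0,20],"twist": [0,0,0],"gripper": 60},
    {"linear": [0,0,20],"twist": [0,0,0],"gripper": 60},
    {"linear": [0,0,0],"twist": [0,0,0],"gripper": 60},
    {"linear": [0,0,0],"twist": [0,0,0],"gripper": 60},
  ],
)

```text
time: 3.05
ee_pos: [0.5324, 0.1504, 0.1778]
orientation: [3.137, -0.005, 1.431]
force: [0.4, -0.7, 0.4]
gripper_width: 0.06
```

```bash
python3 go.py 0.535 0.144 0.058 82.1
```

```text
t 3.05 pos [532.43 150.37 177.82] rpy [179.76  -0.3   82.  ] F [ 0.4  -0.68  0.45] w 60.02943854141627
lin tool mm [ -6.58   2.93 119.8 ] in goal frame [ -5.96   3.42 119.82] twist [ 0.24 -0.3  -0.11]
```

The wrist view shows the chosen caddy at (272,175) with open wells and its board at (272,180). The full caddy is behind it at (270,45) and the purple one is aside at (105,160).

Call:
drive_tool(
  deltas=[
    {"linear": [-6,3,15],"twist": [0.2,-0.3,0],"gripper": 60},
    {"linear": [0,0,15],"twist": [0,0,0],"gripper": 60},
    {"linear": [0,0,15],"twist": [0,0,0],"gripper": 60},
    {"linear": [0,0,0],"twist": [0,0,0],"gripper": 60},
    {"linear": [0,0,0],"twist": [0,0,0],"gripper": 60},
  ],
)

```text
time: 3.55
ee_pos: [0.5361, 0.1452, 0.1321]
orientation: [3.137, -0.001, 1.433]
force: [0.7, -0.8, 0.1]
gripper_width: 0.0595
```

```bash
python3 go.py 0.535 0.144 0.058 82.1
```

```text
t 3.55 pos [536.13 145.17 132.06] rpy [179.75  -0.08  82.08] F [ 0.7  -0.8   0.13] w 59.52000825314809
lin tool mm [-1.41 -1.29 74.05] in goal frame [-1.31 -0.96 74.06] twist [ 0.25 -0.08 -0.02]
```

Call:
drive_tool(
  deltas=[
    {"linear": [-1,-1,15],"twist": [0.2,0,0],"gripper": 60},
    {"linear": [0,0,15],"twist": [0,0,0],"gripper": 60},
    {"linear": [0,0,15],"twist": [0,0,0],"gripper": 60},
    {"linear": [0,0,15],"twist": [0,0,0],"gripper": 60},
    {"linear": [0,0,8],"twist": [0,0,0],"gripper": 60},
    {"linear": [0,0,0],"twist": [0,0,0],"gripper": 60},
  ],
)

```text
time: 4.15
ee_pos: [0.5357, 0.1441, 0.0591]
orientation: [3.139, -0.002, 1.432]
force: [-0.2, -0.7, -0.2]
gripper_width: 0.0599
```

```bash
python3 go.py 0.535 0.144 0.058 82.1;  python3 - <<'E'
from cell import bot
import cv2
cv2.imwrite("pics/s2.png",cv2.resize(bot.get_image("scene")["pixels"][120:280,220:450,::-1],None,fx=3,fy=3))
E
```

```text
t 4.15 pos [535.7  144.13  59.13] rpy [179.88  -0.11  82.04] F [-0.24 -0.71 -0.18] w 59.913657998358204
lin tool mm [-0.22 -0.68  1.13] in goal frame [-0.22 -0.68  1.13] twist [ 0.12 -0.11 -0.06]
```

View pics/s2.png

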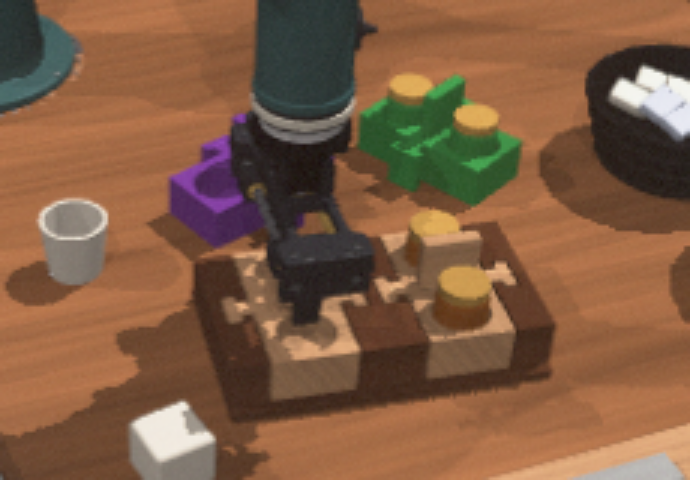

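The fingers straddle the board of the empty caddy, at crop pixel (320,270). I close now.

Call:
drive_tool(
  deltas=[
    {"linear": [0,0,0],"twist": [0,0,0],"gripper": 30},
    {"linear": [0,0,0],"twist": [0,0,0],"gripper": 18},
    {"linear": [0,0,0],"twist": [0,0,0],"gripper": 8},
    {"linear": [0,0,0],"twist": [0,0,0],"gripper": 5},
    {"linear": [0,0,0],"twist": [0,0,0],"gripper": 5},
    {"linear": [0,0,0],"twist": [0,0,0],"gripper": 5},
  ],
)

```text
time: 4.8
ee_pos: [0.5377, 0.1447, 0.0625]
orientation: [3.135, -0.004, 1.432]
force: [-9.8, 0.3, 1.0]
gripper_width: 0.014
```

```bash
python3 go.py 0.5355 0.144 0.058 82.1
```

```text
t 4.8 pos [537.69 144.75  62.5 ] rpy [179.64  -0.22  82.03] F [-9.81  0.35  0.97] w 14.023552911184202
lin tool mm [-1.06 -2.1   4.48] in goal frame [-1.04 -2.07  4.5 ] twist [ 0.36 -0.22 -0.07]
```

Board gripped at 14.0 mm. There is a side load of about 10 N, so I relieve it, then lift straight up slowly.

Call:
drive_tool(
  deltas=[
    {"linear": [0,-1.5,0],"twist": [0,0,0],"gripper": 5},
    {"linear": [0,0,-4],"twist": [0.2,0,0],"gripper": 5},
    {"linear": [0,0,-4],"twist": [0,0,0],"gripper": 5},
  ],
)

```text
time: 5.1
ee_pos: [0.535, 0.1446, 0.0696]
orientation: [3.141, -0.003, 1.432]
force: [0.3, 0.3, -3.1]
gripper_width: 0.0137
```

```bash
python3 go.py 0.5355 0.144 0.12 82.1
```

```text
t 5.1 pos [535.   144.59  69.62] rpy [179.96  -0.17  82.05] F [ 0.33  0.25 -3.11] w 13.687077792964075
lin tool mm [ -0.37   0.61 -50.38] in goal frame [ -0.52   0.58 -50.38] twist [ 0.04 -0.17 -0.05]
```

Side load is gone, and the -3.1 N in z fits the caddy's weight. I keep lifting.

Call:
drive_tool(
  deltas=[
    {"linear": [0,0.3,-8],"twist": [0,0,0],"gripper": 5},
    {"linear": [0,0,-8],"twist": [0,0,0],"gripper": 5},
    {"linear": [0,0,-8],"twist": [0,0,0],"gripper": 5},
  ],
)

```text
time: 5.4
ee_pos: [0.534, 0.1442, 0.0941]
orientation: [-3.139, -0.002, 1.432]
force: [-0.1, 0.6, -2.5]
gripper_width: 0.0138
```

```bash
python3 go.py 0.5355 0.144 0.12 82.1
```

```text
t 5.4 pos [533.99 144.18  94.09] rpy [-179.87   -0.11   82.04] F [-0.09  0.62 -2.54] w 13.788072906882173
lin tool mm [  0.08   1.46 -25.92] in goal frame [  0.03   1.52 -25.91] twist [-0.13 -0.11 -0.06]
```

Call:
drive_tool(
  deltas=[
    {"linear": [0,1,-9],"twist": [0,0,0],"gripper": 5},
    {"linear": [0,0,-9],"twist": [0,0,0],"gripper": 5},
    {"linear": [0,0,-9],"twist": [0,0,0],"gripper": 5},
    {"linear": [0,0,-9],"twist": [0,0,0],"gripper": 5},
    {"linear": [0,0,-9],"twist": [0,0,0],"gripper": 5},
    {"linear": [0,0,0],"twist": [0,0,0],"gripper": 5},
    {"linear": [0,0,0],"twist": [0,0,0],"gripper": 5},
  ],
)

```text
time: 6.1
ee_pos: [0.5369, 0.1443, 0.1465]
orientation: [3.139, -0.004, 1.432]
force: [0.3, 0.2, -3.7]
gripper_width: 0.0139
```

```bash
python3 go.py 0.559 -0.240 0.14 95.5;  python3 - <<'E'
from cell import bot
import cv2
cv2.imwrite("pics/s3.png",cv2.resize(bot.get_image("scene")["pixels"][100:280,220:450,::-1],None,fx=3,fy=3))
E
```

```text
t 6.1 pos [536.89 144.27 146.51] rpy [179.83  -0.22  82.04] F [ 0.26  0.21 -3.73] w 13.92058057883127
lin tool mm [-377.53   75.08    5.31] in goal frame [-384.62  -14.82    6.51] twist [  0.2   -0.2  -13.46]
```

View pics/s3.png

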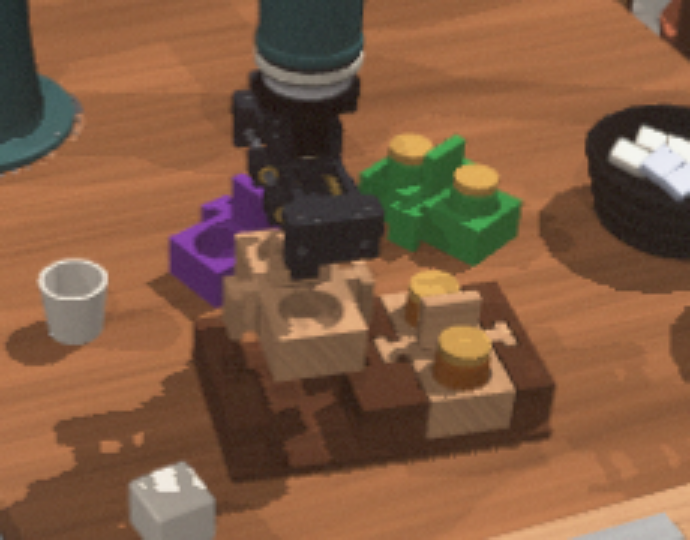

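The caddy hangs level and clear above its bay, at crop pixel (305,310), and the full caddy is still seated. I carry it to the tray.

Call:
drive_tool(
  deltas=[
    {"linear": [0,0,-2],"twist": [0,0,-4],"gripper": 5},
    {"linear": [-10,0,0],"twist": [0,0,-5],"gripper": 5},
    {"linear": [-20,0,0],"twist": [0,0,-4.4],"gripper": 5},
    {"linear": [-28,-1,0],"twist": [0,0,0],"gripper": 5},
    {"linear": [-28,-1,0],"twist": [0,0,0],"gripper": 5},
    {"linear": [-28,-1,0],"twist": [0,0,0],"gripper": 5},
    {"linear": [-28,-1,0],"twist": [0,0,0],"gripper": 5},
    {"linear": [-28,-1,0],"twist": [0,0,0],"gripper": 5},
  ],
)

```text
time: 6.95
ee_pos: [0.5433, -0.0274, 0.1425]
orientation: [-3.137, -0.005, 1.683]
force: [-0.0, 0.2, -3.6]
gripper_width: 0.0133
```

```bash
python3 go.py 0.559 -0.240 0.14 95.5
```

```text
t 6.95 pos [543.32 -27.42 142.47] rpy [-179.74   -0.27   96.42] F [-0.01  0.21 -3.59] w 13.314130666191136
lin tool mm [-213.01   -8.17    1.49] in goal frame [-213.1    -4.77    2.47] twist [-0.26 -0.27  0.92]
```

Call:
drive_tool(
  deltas=[
    {"linear": [-28,0,0],"twist": [-0.2,-0.2,0.9],"gripper": 5},
    {"linear": [-28,-1,0],"twist": [0,0,0],"gripper": 5},
    {"linear": [-28,-1,0],"twist": [0,0,0],"gripper": 5},
    {"linear": [-28,-1,0],"twist": [0,0,0],"gripper": 5},
    {"linear": [-25,-1,0],"twist": [0,0,0],"gripper": 5},
    {"linear": [-20,-1,0],"twist": [0,0,0],"gripper": 5},
    {"linear": [-12,0,0],"twist": [0,0,0],"gripper": 5},
    {"linear": [-5,0,0],"twist": [0,0,0],"gripper": 5},
  ],
)

```text
time: 7.75
ee_pos: [0.5516, -0.2104, 0.1358]
orientation: [-3.132, -0.004, 1.663]
force: [-0.4, 0.3, -3.5]
gripper_width: 0.0135
```

```bash
python3 go.py 0.559 -0.240 0.14 95.5
```

```text
t 7.75 pos [ 551.57 -210.39  135.76] rpy [-179.43   -0.25   95.26] F [-0.44  0.35 -3.48] w 13.546817493563555
lin tool mm [-30.15   4.64  -4.42] in goal frame [-30.19   4.56  -4.24] twist [-0.57 -0.25 -0.24]
```

Call:
drive_tool(
  deltas=[
    {"linear": [-14,2,0],"twist": [-0.5,-0.2,-0.2],"gripper": 5},
    {"linear": [-12,2,0],"twist": [0,0,0],"gripper": 5},
    {"linear": [-4,0,0],"twist": [0,0,0],"gripper": 5},
    {"linear": [0,0,0],"twist": [0,0,0],"gripper": 5},
    {"linear": [0,0,0],"twist": [0,0,0],"gripper": 5},
  ],
)

```text
time: 8.25
ee_pos: [0.5589, -0.2406, 0.1347]
orientation: [-3.14, -0.002, 1.667]
force: [-0.2, -0.3, -3.0]
gripper_width: 0.0138
```

```bash
python3 go.py 0.559 -0.240 0.09 95.5
python3 - <<'E'
from cell import bot
from h import *
np.set_printoptions(precision=4,suppress=True)
im=bot.get_image("scene"); P=cloud(im)
cv2.imwrite("pics/s4.png",cv2.resize(im["pixels"][140:360,60:300,::-1],None,fx=2.7,fy=2.7))
im=bot.get_image("top");cv2.imwrite("pics/t4.png",im["pixels"][:,:,::-1])
E
```

```text
t 8.25 pos [ 558.87 -240.55  134.7 ] rpy [-179.91   -0.14   95.54] F [-0.25 -0.3  -2.98] w 13.77426707128407
lin tool mm [ 0.43  0.26 44.7 ] in goal frame [ 0.54  0.18 44.7 ] twist [-0.09 -0.14  0.04]
```

View pics/s4.png

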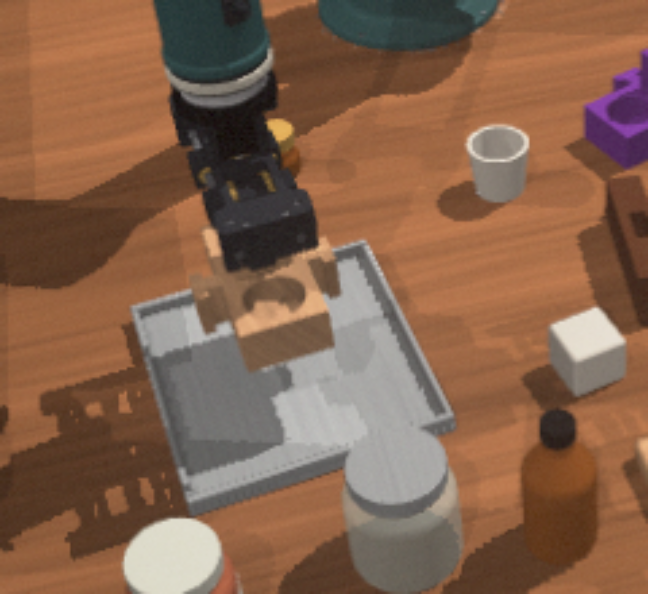

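View pics/t4.png

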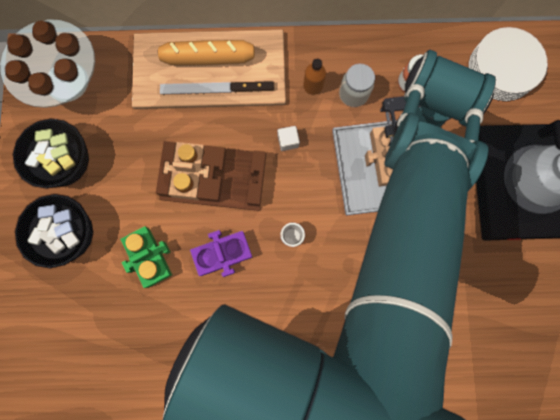

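The caddy is level over the tray, at crop pixel (270,310), and the full caddy is seated at (183,168) in the top view. Contact should come at a TCP height of 0.055 to 0.059, so I lower gently.

Call:
drive_tool(
  deltas=[
    {"linear": [0,0,10],"twist": [0,0,0],"gripper": 5},
    {"linear": [0,0,12],"twist": [0,0,0],"gripper": 5},
    {"linear": [0,0,12],"twist": [0,0,0],"gripper": 5},
    {"linear": [0,0,12],"twist": [0,0,0],"gripper": 5},
    {"linear": [0,0,8],"twist": [0,0,0],"gripper": 5},
    {"linear": [0,0,5],"twist": [0,0,0],"gripper": 5},
    {"linear": [0,0,0],"twist": [0,0,0],"gripper": 5},
  ],
)

```text
time: 9.05
ee_pos: [0.5571, -0.238, 0.0684]
orientation: [-3.137, -0.005, 1.669]
force: [-0.6, 0.1, -2.7]
gripper_width: 0.0139
```

```bash
python3 go.py 0.559 -0.240 0.06 95.5
```

```text
t 9.05 pos [ 557.09 -238.03   68.39] rpy [-179.71   -0.27   95.65] F [-0.61  0.09 -2.71] w 13.88861247522658
lin tool mm [-2.19  1.75  8.37] in goal frame [-2.15  1.71  8.39] twist [-0.29 -0.27  0.15]
```

Call:
drive_tool(
  deltas=[
    {"linear": [0,0,3],"twist": [-0.3,-0.2,0],"gripper": 5},
    {"linear": [0,0,3],"twist": [0,0,0],"gripper": 5},
    {"linear": [0,0,2],"twist": [0,0,0],"gripper": 5},
  ],
)

```text
time: 9.35
ee_pos: [0.558, -0.2385, 0.0608]
orientation: [3.139, 0.0, 1.669]
force: [-0.1, 0.6, -2.4]
gripper_width: 0.0139
```

```bash
python3 go.py 0.559 -0.240 0.058 95.5
```

```text
t 9.35 pos [ 557.96 -238.53   60.79] rpy [179.86   0.01  95.64] F [-0.09  0.56 -2.37] w 13.857826714283755
lin tool mm [-1.57  0.88  2.79] in goal frame [-1.57  0.89  2.79] twist [0.14 0.01 0.14]
```

Call:
drive_tool(
  deltas=[
    {"linear": [0,0,2],"twist": [0.1,0,0],"gripper": 5},
    {"linear": [0,0,1.5],"twist": [0,0,0],"gripper": 5},
  ],
)

```text
time: 9.55
ee_pos: [0.5583, -0.2389, 0.0585]
orientation: [3.141, 0.001, 1.669]
force: [-5.0, 1.2, 10.6]
gripper_width: 0.014
```

```bash
python3 go.py 0.559 -0.240 0.056 95.5
```

```text
t 9.55 pos [ 558.32 -238.93   58.51] rpy [179.94   0.05  95.65] F [-4.99  1.24 10.65] w 13.97156922909178
lin tool mm [-1.13  0.57  2.51] in goal frame [-1.13  0.57  2.51] twist [0.06 0.05 0.15]
```

Contact: z force is +10.6 N at a TCP height of 0.0585, as predicted. I relax, then open.

Call:
drive_tool(
  deltas=[
    {"linear": [0,0,0],"twist": [0,0,0],"gripper": 5},
    {"linear": [0,0,0],"twist": [0,0,0],"gripper": 5},
  ],
)

```text
time: 9.75
ee_pos: [0.5589, -0.2392, 0.0592]
orientation: [3.139, 0.001, 1.669]
force: [0.4, 0.4, -2.8]
gripper_width: 0.0143
```

Call:
drive_tool(
  deltas=[
    {"linear": [0,0,0],"twist": [0,0,0],"gripper": 20},
    {"linear": [0,0,0],"twist": [0,0,0],"gripper": 40},
    {"linear": [0,0,0],"twist": [0,0,0],"gripper": 60},
    {"linear": [0,0,0],"twist": [0,0,0],"gripper": 60},
    {"linear": [0,0,0],"twist": [0,0,0],"gripper": 60},
  ],
)

```text
time: 10.25
ee_pos: [0.5611, -0.2401, 0.0612]
orientation: [3.135, 0.004, 1.669]
force: [1.0, -0.1, 0.5]
gripper_width: 0.0495
```

```bash
python3 go.py 0.559 -0.240 0.2 95.5
```

```text
t 10.25 pos [ 561.12 -240.11   61.25] rpy [179.61   0.23  95.64] F [ 0.99 -0.11  0.46] w 49.516263619628155
lin tool mm [  -0.24   -1.16 -138.76] in goal frame [   0.31   -2.1  -138.75] twist [0.39 0.23 0.14]
```

Call:
drive_tool(
  deltas=[
    {"linear": [0,-2,-3],"twist": [0,0,0],"gripper": 60},
    {"linear": [0,0,-15],"twist": [0,0,0],"gripper": 60},
    {"linear": [0,0,-20],"twist": [0,0,0],"gripper": 60},
    {"linear": [0,0,-25],"twist": [0,0,0],"gripper": 60},
    {"linear": [0,0,-30],"twist": [0,0,0],"gripper": 60},
    {"linear": [0,0,-30],"twist": [0,0,0],"gripper": 60},
    {"linear": [0,0,-10],"twist": [0,0,0],"gripper": 60},
    {"linear": [0,0,0],"twist": [0,0,0],"gripper": 60},
  ],
)

```text
time: 11.05
ee_pos: [0.5576, -0.2399, 0.2045]
orientation: [3.133, 0.005, 1.669]
force: [0.1, -0.1, -0.4]
gripper_width: 0.0602
```

```bash
python3 go.py 0.559 -0.240 0.2 95.5
python3 - <<'E'
from cell import bot
from h import *
np.set_printoptions(precision=4,suppress=True)
im=bot.get_image("scene"); P=cloud(im); z=P[...,2]
cv2.imwrite("pics/s5.png",im["pixels"][:,:,::-1])
def comp(n_,m):
    n,l,st,ce=cv2.connectedComponentsWithStats(m.astype(np.uint8))
    for i in range(1,n):
        if st[i,4]>40:
            q=P[l==i]; A=np.c_[q[:,:2],np.ones(len(q))]; c=np.linalg.lstsq(A,q[:,2],rcond=None)[0]
            print(n_,ce[i],st[i,4],cv2.minAreaRect((q[:,:2]*1000).astype(np.float32)),q.mean(0),"slope",c[:2])
rt=(abs(P[...,0]-.56)<.1)&(abs(P[...,1]+.24)<.1)
rf=(abs(P[...,0]-.553)<.06)&(abs(P[...,1]-.27)<.06)
comp("tray board",rt&(z>.088)&(z<.098)); comp("tray block",rt&(z>.042)&(z<.052)); comp("full board",rf&(z>.0915)&(z<.102))
E
```

```text
t 11.05 pos [ 557.63 -239.9   204.52] rpy [179.53   0.28  95.62] F [ 0.05 -0.13 -0.36] w 60.16155088083042
lin tool mm [-0.21  1.32  4.54] in goal frame [-0.23  1.35  4.52] twist [0.47 0.28 0.12]
tray board [158.8333 250.4348] 138 ((560.8850708007812, -240.114501953125), (17.672853469848633, 50.86096954345703), 5.161738395690918) [ 0.5624 -0.2411  0.0928] slope [-0.1035 -0.0007]
tray block [163.0954 267.489 ] 912 ((559.5325317382812, -239.2000732421875), (144.59815979003906, 113.57661437988281), 5.7534918785095215) [ 0.5701 -0.2398  0.0479] slope [-0.0022 -0.0078]
full board [369.9524 199.8667] 105 ((555.1563110351562, 271.99859619140625), (51.57313919067383, 17.766489028930664), 83.4787368774414) [0.5557 0.2711 0.0967] slope [-0.1091 -0.002 ]
```

View pics/s5.png

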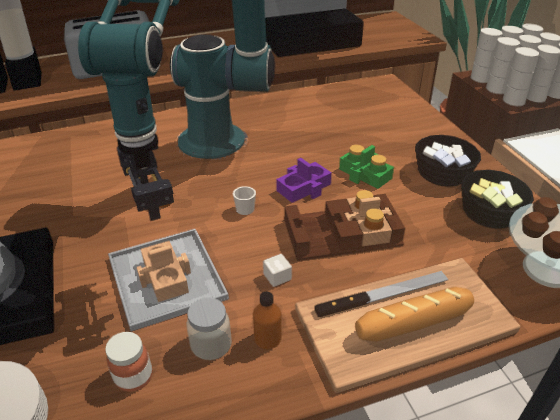

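The caddy stands flat inside the tray at (165,270), block top about 0.047 m (0.046 expected) and slope under 0.01. The full caddy is seated at (370,215), within 1 mm of its start, and the gripper is well clear. I hand in the job.

```bash
python3 -c "
from cell import bot
print(bot.finish_job())"
```

```text
the job is handed in; nothing more can be done
None
```

I gripped the empty caddy by its grip board, lifted it straight up out of its grooves and carried it to the steel tray. I lowered it until it touched the floor (+10.6 N at the wrist), let the load relax, opened the fingers and backed off. The job was handed in shortly after the last move, at about 11 s; the hand-in gave no verdict.

**Empty caddy:** in the scene camera it stands about 1–2 mm from the tray centre. Its block top is at about 47–48 mm against 46 mm expected, with a slope under 0.01 rad.

**Full caddy:** still seated, within about 1 mm of where it started.

**Robot:** clear of everything, fingertips at 0.204 m and wrist force about 0.

**Disagreements:**
- The wrist camera put the grip board about 3 mm further along y than the top camera did. That lies along the board's 50 mm length, so it did not affect the grasp.
- Closing the fingers caused a side load of about 10 N, and the tool drifted up about 3 mm; I removed the side load before lifting.
- The plane fit on the two board tops showed a slope of about 0.1. Both caddies gave the same value, so I put it down to side-face pixels rather than tilt.

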